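# Hold the sippy-cup lid at its half-turned vent position

## Robot

A 6-joint arm with a two-finger parallel gripper is mounted at the origin on the work surface. World frame = base frame: x ahead of the robot, y to its left, z up, the work surface at z = 0. Lengths are in m, angles in rad, forces in N, time in s.
With the tool pointing down it reaches from about 0.35 to 0.875 m from the base axis. Payload 15.5 kg.
Tool frame: the origin (TCP) lies midway between the tips of the shut fingers; the grasp point (between the pads) lies r.grip_point_offset behind it (r.grip_point_offset is the distance from the TCP to the grasp point, in m); z points along the fingers, y is the direction in which the jaws open and shut (so a half turn about z gives the same grasp; the last joint's range is limited). The gripper opens to 85 mm and grips with 20 to 120 N. Pads are 22 mm wide; open, the fingers measure 114 mm over their backs; the gripper's body (76 mm by 85 mm) begins 54 mm behind the grasp point. The pads swing forward as they close: fully open they stand 13 mm farther back than shut.
Start: joints at [1.196, 0.494, 1.345, -0, 1.302, -0.096], TCP at [0.173, 0.601, 0.231] pointing down, gripper open.
Joint ranges: [-2.91, 2.91], [-0.82, 2.16], [0.22, 2.67], [-1.22, 4.37], [0.12, 2.79], [-3.08, 3.08]. Speed limits (rad/s): [1.89, 1.89, 2.57, 3.01, 3.01, 3.01].

## Interface

Orientations are given as a rotation vector (axis times angle).
In Python, from bench import read_state, optics, order, r gives the robot as it stands.
- The arm moves only by the tool play_rows, never from a script. Its argument "rows" is a list of rows, each a list of 4 numbers: the shift along the world's x, y, z in cm, then the turn about the world's z in rad. A call has 1 to 12 rows; each row is the pose to reach, as a shift and turn from the pose measured when the call began; what a row does not reach only later rows make up. A row lasts 1/12 s, in which the tool goes at most 41.7 mm and 7.16 degrees, less where a joint would pass 70% of its speed; a pose out of reach is approached as far as the arm can. A call with a gripper value outside its range is refused whole. "gripper" is the opening, from -1 (shut) to 1 (fully open), so that 0 is half open, set as the call begins (left out, the last holds). The fingers move at their own pace and stop on an object; "squeeze" is the grip in N (left out, the last holds). Time passes only in rows, so rows that repeat a pose let the fingers close. It gives the time, the measured TCP pose, the force and the opening at its end, in the units of the state.
- read_state(): the state, without advancing time (a new reading comes with each control period).
- optics.snapshot(name): name is "scene" or "top" or "wrist"; returns (picture, depth): 384x512x3 uint8, red, green, blue; 384x512 float32, m along the optical axis (not along the pixel's ray), 0 where there is no reading.
- optics.camera_info(name): a dict with "camera_matrix" (3x3 intrinsics, pixels), "origin" and "attitude" of the camera in the world. Camera axes: x right, y up, looking along -z (the intrinsics and any distortion apply to the point x, -y, -z); pixel columns grow to the right and rows downward; lengths in m; the calibration is good to about 2 mm. A picture is of the moment at which its call begins: read the wrist's pose just before it. camera_info takes no time and is no camera call; for the wrist camera it gives the pose at the moment of the call.
- order.close_job(): hands the job in, once; it reports no verdict.
The state is a dict: "time_s": time; "q": joint angles; "dq": joint speeds; "effort": joint torques, N m; "tool_pos": TCP position; "eef_rot": TCP orientation; "ft_force": force on the tool from outside, world axes, zero at the start; "wrist_torque": the same for the moment, N m; "opening": finger opening in m.
Only numpy, scipy, OpenCV 4.12 (cv2) and the standard library are available. Lean on these libraries where they do the work, as an engineer would, in place of code of your own. Each camera call takes 0.05 s, during which the arm holds its last target. There are 200 camera calls.

## Task

The toddler's sippy cup has just been filled hot: pick its lid up off the lazy Susan by the upright spout, drop the lid's two lugs into the two slots of the cup's collar, and twist it clockwise (seen from above) until its pointers are at the round vent pips, half way to the locking click. Do not click it locked, and leave the mug, funnel and honey dipper where they stand. A sprung seal turns the lid back if it is let go, so finish while still gripping the lid, holding it still at the vent pips.

Things in the scene. Friction and masses are not known exactly. Their poses are not given: they have to be found in the camera images.
- lid: Coral bayonet lid, loose, 90 g. Origin: centre of its flat underside, z up. Plug 54 mm diameter, z 0 to 15; two lugs at z 0 to 6 along +x and -x, 10 mm wide, tips 33 mm from the axis; disc 73 mm diameter, z 15 to 22, with a 6 mm wide pointer standing 3 mm out of its edge above each lug. Same after a half turn: either lug fits either slot. Turning clockwise lowers its yaw.
- lid_spout (a point): Middle of the lid's closed flap spout, the upright bar on top to be gripped: 46 mm long (lid x), 16 mm thick (lid y), lid z 22 to 54 (its cream flap 1 mm higher). This point: on the lid's axis, 38 mm above the lid's origin.
- cup: Coral sippy cup, fixed by its suction foot, 100 mm tall, open on top; handles at its +y and -y reach 69 mm from the axis. Origin: centre of its underside, z up. The lid enters with its x axis along the cup's x (either way round); fully down the lid's origin is 85 mm above this origin, on the same axis, its disc on the collar.
- cup_collar (a point): Centre of the top of the cup's cream collar, a lip 6 mm thick, inner radius 29, outer 46 mm, with slots at the cup's +x and -x, 15 mm wide inside, wider outside. Turned clockwise (from above), the lugs run under the lip with 3 mm play. Vent position: 45 degrees from the slots. From about 64 degrees two stiff sprung nubs resist; the lugs snap past at about 80 (click); locked at 95.
- vent_mark: Two round coral vent pips on top of the collar, 7 mm across, 7 mm tall, 43 mm from the axis. Origin: on the cup's axis at the collar's top. Its x axis passes through both pips, 45 degrees clockwise of the cup's x; the lid is at the vent position when its x lies along this (either way round). Two straight ridges further on, at 95 degrees, mark the lock.
- seal_ring (a joint): Clockwise turn (rad) of the sprung sealing ring in the cup, pushed round by the lugs: 0 at rest; it follows after about 0.16 rad of lid turn, so about 0.62 at the vent position and 1.24 at the click. Its spring pushes back with 0.03 N m at 0 and 0.15 N m more per rad.
- turntable: White plastic lazy Susan, 200 mm diameter, its flat top 30 mm above the shelf, free to turn on a stiff bearing; it stays where it stands. Origin: centre of its underside, on the shelf. The lid lies on its top.
- mug: Stainless steel mug, 80 mm diameter, 85 mm tall, handle at its +y; bystander. Origin: centre of its underside.
- funnel: Blue plastic funnel standing mouth down, 100 mm wide, 95 mm tall; bystander. Origin: centre of its mouth, on the shelf.
- dipper: Wooden honey dipper, 170 mm long, 32 mm thick head at +x, lying along its x axis; bystander. Origin: on the shelf beneath its middle.
Not all that is in view belongs to the job. Leave any green or turquoise look-alike of the lid alone.

How it is judged:
By the outcome, as a careful person would: the job done as asked, in the order asked, and still so for the second after the job is handed in, while the arm keeps its last pose, push and grip.
It also fails if it takes over 45 s, if anything falls off the work surface, if the arm or the gripper's body presses on something with over 40 N, if the wrist force passes 120 N, or if a joint passes its speed limit or range.

## Working session

There is one attempt and no reset: what is moved stays moved. The work goes in short steps, Python scripts to look and compute and a tool call to move; the robot and the scene stay as the last step left them, time stands still between calls to the robot, and variables do not carry over. Pictures are saved under pics/ and viewed, about 8 in all and at most 12, crops included, and the job is handed in when it is done.

Besides the shell and the picture viewer there is one more tool, called after "Request:" in YAML: its name, and indented under it one key for each argument. play_rows: Moves the arm, as the interface text tells. Its arguments: {"type":"object","properties":{"rows":{"type":"array","items":{"type":"array","items":{"type":"number"}}},"gripper":{"type":"number"},"squeeze":{"type":"number"}},"required":["rows"]}

```bash
mkdir -p pics; ls
python3 - <<'E'
from bench import read_state, optics, order, r
import cv2,numpy as np
s=read_state();print(s, r.grip_point_offset)
ims=[]
for n in ("scene","top"):
    p,d=optics.snapshot(n); np.savez(f"{n}.npz",p=p,d=d); ci=optics.camera_info(n);print(n,ci)
    ims.append(p)
cv2.imwrite("pics/a.png",cv2.cvtColor(ims[0],cv2.COLOR_RGB2BGR))
cv2.imwrite("pics/b.png",cv2.cvtColor(ims[1],cv2.COLOR_RGB2BGR))
E
```

```text
pics
{'time_s': 0.0, 'q': array([ 1.19551377e+00,  4.94174191e-01,  1.34615125e+00, -1.20220030e-05,
        1.30249974e+00, -9.54729825e-02]), 'dq': array([-8.88011357e-04, -3.58536899e-04, -3.94715604e-05, -1.09920523e-03,
       -1.48479382e-04,  7.20514453e-04]), 'effort': array([-1.41317883e-03, -8.82168388e+01, -3.83848643e+01, -5.51020858e-04,
        1.05835104e-02, -5.03897365e-05]), 'tool_pos': array([0.17245575, 0.60035027, 0.23069903]), 'eef_rot': array([-4.38047868e-01, -3.11062369e+00,  1.88674786e-03]), 'ft_force': array([-0.28142961,  0.59199123, -0.3602461 ]), 'wrist_torque': array([ 0.01018131, -0.00168237,  0.01850594]), 'opening': 0.08561641047962523} 0.0187
scene {'camera_matrix': array([[416.98576432,   0.        , 262.2401557 ],
       [  0.        , 416.98576432, 187.86907209],
       [  0.        ,   0.        ,   1.        ]]), 'origin': array([ 1.15524213, -0.83314627,  0.80249444]), 'attitude': array([0.93227788, 0.31814032, 0.61549475])}
top {'camera_matrix': array([[419.80396092,   0.        , 259.63941596],
       [  0.        , 419.80396092, 190.62564599],
       [  0.        ,   0.        ,   1.        ]]), 'origin': array([0.3056502 , 0.00165165, 1.35666173]), 'attitude': array([ 0.13461481, -0.13162675, -1.54178591])}
```

View pics/a.png

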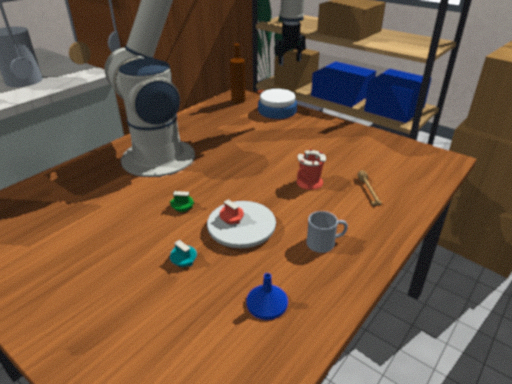

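View pics/b.png

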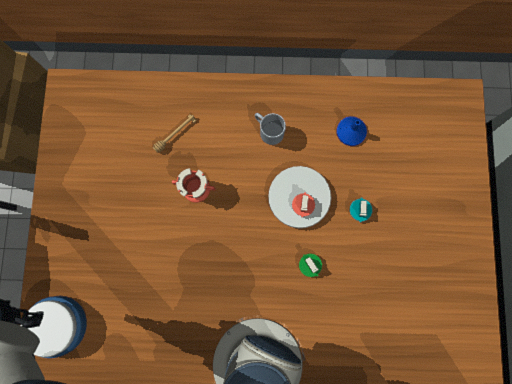

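The scene shows the coral lid on the white Susan (scene 231,212; top 304,204). The things it could be confused with are the green lid (top 310,265), the turquoise lid (top 362,210) and the coral cup (top 192,184). By colour and place, I choose the lid at (304,204).

```bash
cat > h.py <<'E'
import numpy as np,cv2
from scipy.spatial.transform import Rotation as R
from bench import read_state, optics, order, r
def cast(ci,uv,z):
    uv=np.atleast_2d(np.float64(uv)); K=ci["camera_matrix"]
    d=np.c_[(uv[:,0]-K[0,2])/K[0,0],-(uv[:,1]-K[1,2])/K[1,1],-np.ones(len(uv))]@R.from_rotvec(ci["attitude"]).as_matrix().T
    o=ci["origin"]; return o+d*((z-o[2])/d[:,2])[:,None]
def cloud(ci,depth):
    v,u=np.mgrid[:384,:512]; K=ci["camera_matrix"]
    c=np.stack([(u-K[0,2])/K[0,0]*depth,-(v-K[1,2])/K[1,1]*depth,-depth],-1)
    return c@R.from_rotvec(ci["attitude"]).as_matrix().T+ci["origin"]
def hsv(p): return cv2.cvtColor(p,cv2.COLOR_RGB2HSV)
def coral(p):
    h=hsv(p); return ((h[...,0]<9)|(h[...,0]>172))&(h[...,1]>130)&(h[...,2]>70)
def save(p,n,box=None,s=1):
    if box: p=p[box[1]:box[3],box[0]:box[2]]
    cv2.imwrite("pics/"+n,cv2.cvtColor(cv2.resize(p,None,fx=s,fy=s,interpolation=cv2.INTER_CUBIC),cv2.COLOR_RGB2BGR))
E
python3 - <<'E'
from h import *
f=np.load("top.npz");p,d=f["p"],f["d"];ci=optics.camera_info("top");X=cloud(ci,d)
n,l,st,c=cv2.connectedComponentsWithStats(coral(p).astype(np.uint8))
for i in range(1,n):
    if st[i,4]>15: m=l==i; print(st[i],c[i],np.median(X[m],0),X[m][:,2].max(), cast(ci,c[i],.05)[0])
for nm,uv,z in (("lidspout",(305,203),.08),("cup",(192,183),.1),("mug",(271,128),.085),("funnel",(352,131),.03),("dip1",(158,147),.02),("dip2",(194,119),.01),("teal",(362,210),.02)): print(nm,cast(ci,uv,z)[0].round(3))
a=p[150:240,160:400];save(a,"c.png",None,3.3)
E
```

```text
[183 170  33  33 428] [195.44626168 187.56308411] [0.53930261 0.21921588 0.01362136] 1.356661733066161 [0.53479291 0.21013117 0.05      ]
[172 177   6   8  22] [174.5        180.90909091] [0.54789387 0.27337137 0.07844022] 0.10739823017792616 [0.5545469  0.27760972 0.05      ]
[292 193  23  24 287] [302.68641115 204.90592334] [ 0.48743105 -0.1235608   0.05253002] 1.356661733066161 [ 0.48793389 -0.12928302  0.05      ]
lidspout [ 0.49  -0.133  0.08 ]
cup [0.54  0.213 0.1  ]
mug [ 0.725 -0.024  0.085]
funnel [ 0.74  -0.291  0.03 ]
dip1 [0.672 0.345 0.02 ]
dip2 [0.775 0.233 0.01 ]
teal [ 0.48  -0.322  0.02 ]
```

View pics/c.png

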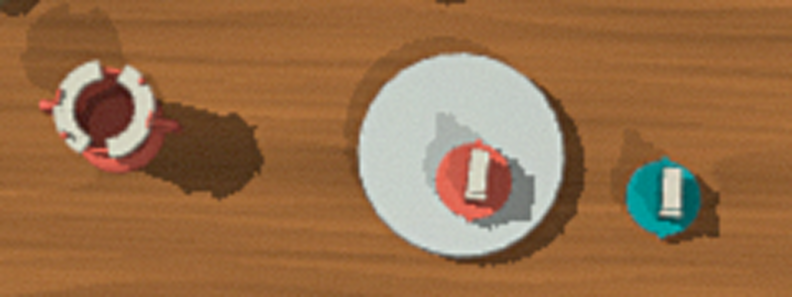

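The crop shows the coral lid at about (475,182), on the Susan, with its spout roughly along world x. The cup is at (105,108) and the turquoise look-alike at (663,195). Next I look at the cup from above.

Request:
play_rows:
  rows:
    - [3,-4,1,0]
    - [6,-8,2,0]
    - [9,-12,3,0]
    - [12,-15.5,4,0]
    - [15,-19,5,0]
    - [18,-22.5,5,0]
    - [21,-26,5,0]
    - [24,-29.5,5,0]
    - [27,-33,5,0]
    - [30,-36.5,5,0]
    - [32,-39,5,0]
    - [32,-39,5,0]

```text
time_s: 1.1
tool_pos: [0.4874, 0.2155, 0.2806]
eef_rot: [-0.438, -3.11, 0.002]
ft_force: [0.4, 1.4, -0.3]
opening: 0.0856
```

Run:
```python
from h import *
s=read_state();print(s["time_s"],s["tool_pos"],s["eef_rot"],s["q"])
ci=optics.camera_info("wrist");p,d=optics.snapshot("wrist");np.savez("w1.npz",p=p,d=d,**ci);print(ci)
save(p,"d.png")
```

```text
1.1 [0.4874061  0.2155227  0.28064131] [-4.38170199e-01 -3.11036081e+00  1.76753963e-03] [ 3.04767117e-01  3.16475704e-01  1.49991003e+00 -8.16800384e-04
  1.32616012e+00 -9.85924150e-01]
{'camera_matrix': array([[279.50491177,   0.        , 256.98667307],
       [  0.        , 279.50491177, 188.57453096],
       [  0.        ,   0.        ,   1.        ]]), 'origin': array([0.4251763 , 0.23419132, 0.42318653]), 'attitude': array([-0.22863931, -0.17132466,  1.28288586])}
```

View pics/d.png

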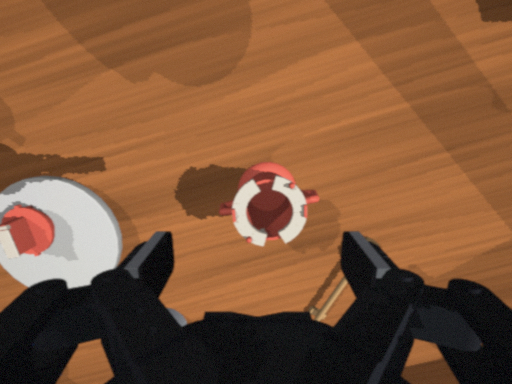

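The wrist view shows the cup at (270,210), with slots near (278,182) and (263,240) and handles at (225,211) and (313,197). I measure these next.

```bash
cat >> h.py <<'E'
def rect(p,ci,c,z,half=.06,s=400):
    "view rectified onto the horizontal plane z: x_world right, y_world up"
    t=np.linspace(-half,half,s); K=ci["camera_matrix"]
    P=np.stack([np.broadcast_to(c[0]+t[None],(s,s)),np.broadcast_to(c[1]-t[:,None],(s,s)),np.full((s,s),z)],-1)-ci["origin"]
    q=P@R.from_rotvec(ci["attitude"]).as_matrix()
    u=K[0,0]*q[...,0]/-q[...,2]+K[0,2]; v=-K[1,1]*q[...,1]/-q[...,2]+K[1,2]
    return cv2.remap(p,u.astype(np.float32),v.astype(np.float32),cv2.INTER_LINEAR)
E
python3 - <<'E'
from h import *
f=dict(np.load("w1.npz"));p,ci=f["p"],f
h=hsv(p);m=(h[...,1]<80)&(h[...,2]>150);m=m.astype(np.uint8)
m[:, :200]=0;m[:, 340:]=0;m[260:]=0
pts=cv2.findNonZero(m)[:,0];X=cast(ci,pts,.1)[:,:2]
(c,rad)=cv2.minEnclosingCircle(X.astype(np.float32));print(len(X),c,rad)
a=cloud(ci,f["d"])[m>0];print(np.median(a,0))
c=np.array(c)
a=np.degrees(np.arctan2(*(X-c).T[::-1]));rr=np.hypot(*(X-c).T)
print(np.histogram(a[(rr>.031)&(rr<.045)],72,(-180,180))[0])
save(np.hstack([rect(p,ci,c,.1),rect(p,ci,c,.107)]),"e.png")
E
```

```text
2056 (0.5425978899002075, 0.2156776487827301) 0.04693935066461563
[0.54167578 0.21143154 0.09987423]
[ 0 18 30 31 31 31 32 31 31 30 29 29 31 27 22 20 22 23 28 28 28 28 27 28
 23 18 21 29 26 26 27 11  0  0  0  0  0  9 27 27 28 26 28 28 27 28 27 30
 28 22 14 18 18 27 30 30 30 30 31 35 20 17 22 30 32 33 31 15  0  0  0  0]
```

View pics/e.png

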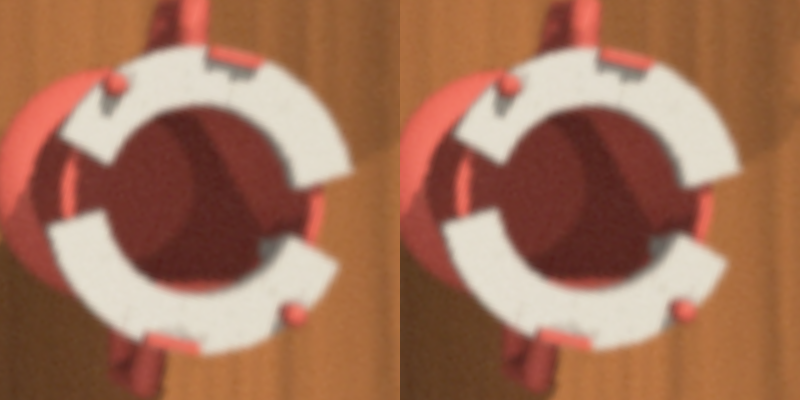

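The rectified view shows the slots at about -7.6° and 172.4°, and the pips along -52.3°. The collar centre is about (0.542, 0.216). Next I go above the lid.

Request:
play_rows:
  rows:
    - [0,-3.9,0,0]
    - [0,-7.8,0,0]
    - [0,-11.7,0,0]
    - [0,-15.6,0,0]
    - [0,-19.5,0,0]
    - [0,-23.4,-1,0]
    - [0,-27.3,-2,0]
    - [0,-31.2,-3,0]
    - [0,-34.5,-4,0]
    - [0,-34.5,-5,0]
    - [0,-34.5,-5,0]

```text
time_s: 2.07
tool_pos: [0.4909, -0.1356, 0.2287]
eef_rot: [-0.447, -3.108, 0.003]
ft_force: [-0.9, 1.1, -0.0]
opening: 0.0853
```

Run:
```python
from h import *
s=read_state();print(s["time_s"],s["tool_pos"],s["eef_rot"],s["q"])
ci=optics.camera_info("wrist");p,d=optics.snapshot("wrist");np.savez("w2.npz",p=p,d=d,**ci)
c=(.488,-.13)
A=rect(p,ci,c,.085);B=rect(p,ci,c,.052)
save(np.hstack([A,B]),"f.png")
h=hsv(A);m=((h[...,1]<110)&(h[...,2]>150)).astype(np.uint8)
cs=[k for k in cv2.findContours(m,0,2)[0] if cv2.contourArea(k)>500]
for k in cs: print(cv2.contourArea(k),cv2.minAreaRect(k))
m=coral(B).astype(np.uint8)
for k in cv2.findContours(m,0,2)[0]:
    if cv2.contourArea(k)>5000: print("disc",cv2.contourArea(k),cv2.minEnclosingCircle(k),cv2.fitEllipse(cv2.convexHull(k)))
```

```text
2.0667 [ 0.49085126 -0.13558422  0.2287044 ] [-0.44737118 -3.10849508  0.00332683] [-0.38527674  0.33490234  1.62927343 -0.00250382  1.17794657 -1.6692391 ]
152014.5 ((199.5, 199.5), (399.0, 399.0), 90.0)
disc 30249.5 ((205.59588623046875, 203.8648223876953), 122.17346954345703) ((208.97877502441406, 203.5297088623047), (231.2703094482422, 240.32797241210938), 97.15100860595703)
```

View pics/f.png

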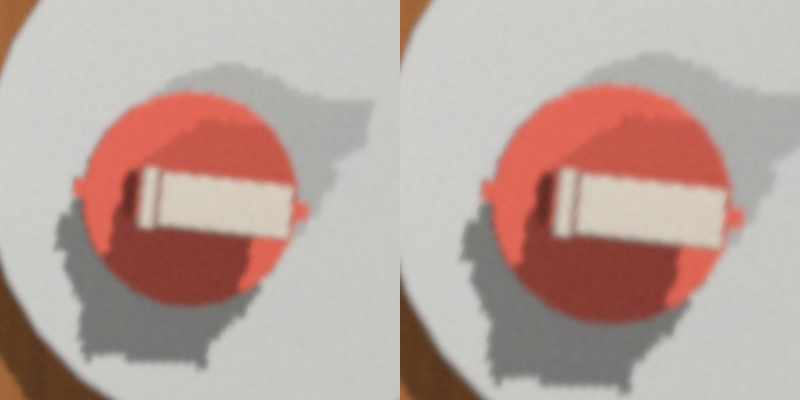

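The disc is centred at about (211,204) in the right panel, which is world (0.4915, -0.1313). The pointers put its yaw at -6.5°, so I turn the tool +0.17 rad and descend.

Request:
play_rows:
  rows:
    - [0.05,0.4,-3,0.08]
    - [0.05,0.4,-6,0.17]
    - [0.05,0.4,-9,0.17]
    - [0.05,0.4,-12,0.17]
    - [0.05,0.4,-14,0.17]
    - [0.05,0.4,-15.5,0.17]
    - [0.05,0.4,-16.7,0.17]
    - [0.05,0.4,-17.1,0.17]
    - [0.05,0.4,-17.1,0.17]
    - [0.05,0.4,-17.1,0.17]

```text
time_s: 2.95
tool_pos: [0.4922, -0.13, 0.0594]
eef_rot: [0.178, 3.136, -0.004]
ft_force: [-0.0, 0.6, 0.8]
opening: 0.0853
```

Request:
play_rows:
  rows:
    - [0,0,0,0]
    - [0,0,0,0]
    - [0,0,0,0]
    - [0,0,0,0]
    - [0,0,0,0]
    - [0,0,0,0]
    - [0,0,0,0]
    - [0,0,0,0]
  gripper: -1
  squeeze: 60

```text
time_s: 3.62
tool_pos: [0.4923, -0.1301, 0.0597]
eef_rot: [0.178, 3.136, -0.004]
ft_force: [-1.6, 0.2, 5.2]
opening: 0.0149
```

Request:
play_rows:
  rows:
    - [0,0,2,0]
    - [0,0,5,0]
    - [0,1,9,0]
    - [0.5,5,12,0]
    - [1,9,13,0]
    - [2,13,13,0]
    - [3,17,13,0]
    - [3.5,21,13,0]
    - [4,25,13,0]
    - [5,29,13,-0.02]
    - [5,32.5,13,-0.02]
    - [5,34.5,13,-0.02]

```text
time_s: 4.62
tool_pos: [0.5422, 0.2188, 0.1895]
eef_rot: [0.207, 3.134, -0.002]
ft_force: [-0.2, 0.1, -1.1]
opening: 0.0149
```

Request:
play_rows:
  rows:
    - [0,0,0,0]
    - [0,0,0,0]
    - [0,0,0,0]

```text
time_s: 4.87
tool_pos: [0.5419, 0.2183, 0.1892]
eef_rot: [0.207, 3.135, -0.003]
ft_force: [-0.2, 0.4, -1.6]
opening: 0.0147
```

Run:
```python
from h import *
s=read_state();print(s["time_s"],s["tool_pos"],s["eef_rot"],s["ft_force"],s["opening"])
ci=optics.camera_info("wrist");p,d=optics.snapshot("wrist");np.savez("w3.npz",p=p,d=d,**ci)
t=s["tool_pos"]
save(np.hstack([rect(p,ci,t,t[2]-.0297+.022,.06),rect(p,ci,(.542,.216),.1,.06)]),"g.png")
```

```text
4.8667 [0.54185475 0.21833121 0.18922812] [ 0.20662053  3.13461185 -0.00321319] [-0.18568887  0.38150654 -1.55991777] 0.014737780952050628
```

View pics/g.png

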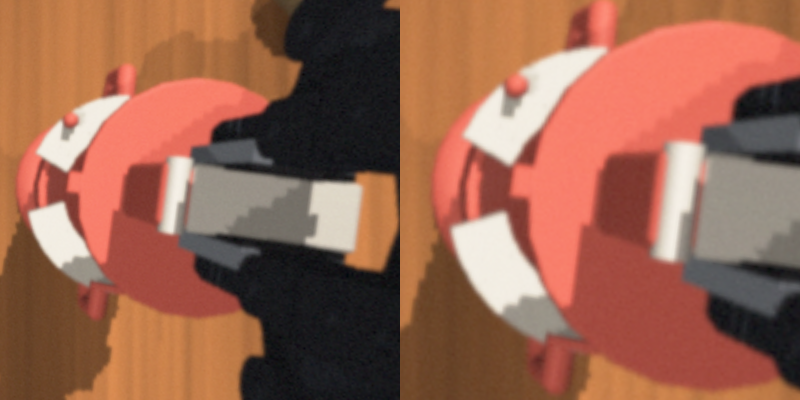

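The lid hangs straight in the jaws, with its centre within 1 mm of the TCP and its pointer towards the left slot at (470,187). The cup's slot and pip sit where I measured them before. I correct y by -3 mm and lower.

Request:
play_rows:
  rows:
    - [0,-0.3,-1,0]
    - [0,-0.3,-2.5,0]
    - [0,-0.3,-4,0]
    - [0,-0.3,-5,0]
    - [0,-0.3,-5.5,0]
    - [0,-0.3,-5.5,0]
    - [0,-0.3,-5.5,0]

```text
time_s: 5.5
tool_pos: [0.5421, 0.2145, 0.1344]
eef_rot: [0.209, 3.134, -0.003]
ft_force: [0.1, 0.2, -0.8]
opening: 0.0151
```

Request:
play_rows:
  rows:
    - [0,0,-0.2,0]
    - [0,0,-0.4,0]
    - [0,0,-0.6,0]
    - [0,0,-0.8,0]
    - [0,0,-0.8,0]

```text
time_s: 5.92
tool_pos: [0.542, 0.2145, 0.1262]
eef_rot: [-0.209, -3.135, 0.003]
ft_force: [0.2, -1.0, -1.0]
opening: 0.0151
```

Request:
play_rows:
  rows:
    - [0,0.07,-0.2,0]
    - [0,0.07,-0.4,0]
    - [0,0.07,-0.6,0]
    - [0,0.07,-0.8,0]
    - [0,0.07,-0.8,0]

```text
time_s: 6.33
tool_pos: [0.5418, 0.2152, 0.1177]
eef_rot: [-0.209, -3.134, 0.004]
ft_force: [-0.6, 0.5, -0.0]
opening: 0.0149
```

Request:
play_rows:
  rows:
    - [0,0,-0.15,0]
    - [0,0,-0.25,0]
    - [0,0,-0.35,0]
    - [0,0,-0.35,0]

```text
time_s: 6.67
tool_pos: [0.5417, 0.2151, 0.1147]
eef_rot: [-0.208, -3.134, 0.004]
ft_force: [-3.5, -2.5, 9.7]
opening: 0.0149
```

Seated: the lid bottom is at 85 mm with about 10 N of contact. I ease up 0.5 mm and twist.

Request:
play_rows:
  rows:
    - [0,0,0.06,0]
    - [0,0,0.06,-0.05]
    - [0,0,0.06,-0.1]
    - [0,0,0.06,-0.15]
    - [0,0,0.06,-0.2]
    - [0,0,0.06,-0.25]
    - [0,0,0.06,-0.3]
    - [0,0,0.06,-0.35]
    - [0,0,0.06,-0.4]
    - [0,0,0.06,-0.4]

```text
time_s: 7.5
tool_pos: [0.5417, 0.215, 0.1152]
eef_rot: [-0.831, -3.029, 0.004]
ft_force: [0.5, 0.0, -0.0]
opening: 0.0151
```

Run:
```python
from h import *
s=read_state();R_=R.from_rotvec(s["eef_rot"]).as_matrix();print(s["time_s"],s["tool_pos"],R_[:,2],"lid yaw",np.degrees(np.arctan2(R_[1,1],R_[0,1]))-90,s["ft_force"],s["wrist_torque"],s["q"][5])
```

```text
7.5 [0.54169686 0.21501546 0.11521782] [-0.0015339  -0.00204929 -0.99999672] lid yaw -30.676498256764354 [ 0.47451625  0.00558357 -0.03403048] [-0.14962691  0.04742247  0.0623383 ] -0.7580713526513327
```

Request:
play_rows:
  rows:
    - [0,0,0,-0.05]
    - [0,0,0,-0.1]
    - [0,0,0,-0.15]
    - [0,0,0,-0.2]
    - [0,0,0,-0.25]
    - [0,0,0,-0.3]
    - [0,0,0,-0.35]
    - [0,0,0,-0.38]
    - [0,0,0,-0.38]
    - [0,0,0,-0.38]

```text
time_s: 8.33
tool_pos: [0.5416, 0.2149, 0.1152]
eef_rot: [-1.384, -2.819, 0.004]
ft_force: [-0.9, -2.3, 0.5]
opening: 0.0151
```

Run:
```python
from h import *
s=read_state();R_=R.from_rotvec(s["eef_rot"]).as_matrix();print(s["time_s"],s["tool_pos"],"lid yaw",np.degrees(np.arctan2(R_[1,1],R_[0,1]))-90,s["ft_force"],s["wrist_torque"])
ci=optics.camera_info("wrist");p,d=optics.snapshot("wrist")
A=rect(p,ci,(.542,.2157),.107)
q,_=optics.snapshot("top");B=rect(q,optics.camera_info("top"),(.542,.2157),.107)
save(np.hstack([A,B]),"i.png")
```

```text
8.3333 [0.54156742 0.21490827 0.11519432] lid yaw -52.31243068190516 [-0.92640948 -2.34849244  0.51976869] [-0.357081   0.2542705  0.1329363]
```

View pics/i.png

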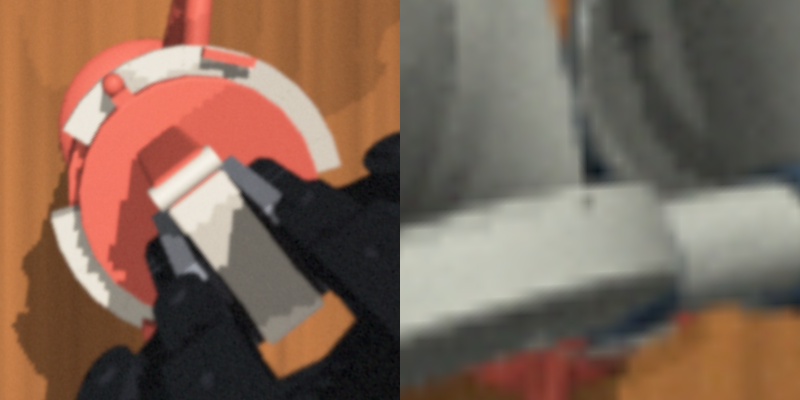

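The pointer at about (118,95) meets the pip at (114,85). The yaw of -52.3° and the spring torque of 0.13 N·m both match the vent position. I hold, confirm it is still, and hand in.

Request:
play_rows:
  rows:
    - [0,0,0,0]
    - [0,0,0,0]
    - [0,0,0,0]
    - [0,0,0,0]
    - [0,0,0,0]
    - [0,0,0,0]
    - [0,0,0,0]
    - [0,0,0,0]

```text
time_s: 9.1
tool_pos: [0.5415, 0.2149, 0.1152]
eef_rot: [-1.385, -2.818, 0.004]
ft_force: [-1.8, -1.8, -0.3]
opening: 0.015
```

Run:
```python
from h import *
s=read_state();R_=R.from_rotvec(s["eef_rot"]).as_matrix();y=np.degrees(np.arctan2(R_[1,1],R_[0,1]))-90
ok=abs(y+52.5)<2 and .013<s["opening"]<.018 and abs(s["dq"]).max()<.02
print(s["time_s"],s["tool_pos"],y,s["opening"],abs(s["dq"]).max(),s["wrist_torque"],ok)
if ok: print(order.close_job())
```

```text
9.1 [0.5415482  0.21492705 0.11518066] -52.340470173197986 0.01495949628851784 0.0018577317331762845 [-0.3573624   0.24940059  0.17341968] True
the job is handed in; nothing more can be done
None
```

The coral lid is on the cup at the vent position, still gripped and held still, and I handed the job in at 9.1 s. I picked it up by the spout, lowered the lugs into the slots and turned it clockwise about 45°.

- **Seating:** the lid reached the cup's fully-down height (origin 85 mm above the cup's underside) with about 10 N of contact. I then eased it up about 0.5 mm so it would not drag while turning.
- **Vent position:** the final lid yaw is -52.3°, against about -52.5° for the pips. In the last wrist view, the pointer at the one visible pip meets it. The other pip was hidden by the gripper.
- **Holding:** the arm was still and the finger opening stayed at 15 mm.
- **Torque, slight disagreement:** about 0.12 N·m was expected from the seal spring. It read 0.13 just after the turn and 0.17 at the last check. The lid was about 19° short of where the nubs begin, so it was not near the click.
- **Not checked:** the top camera was blocked by the arm at the end. I did not look again at the mug, funnel and honey dipper, though the arm's path stayed away from them.

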